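Lay out the reagent jars for a reaction

ROBOT

A 6-joint arm with a two-finger parallel gripper is mounted at the origin on the work surface. World frame = base frame: x ahead of the robot, y to its left, z up, the work surface at z = 0. Lengths are in mm, angles in rad, forces in N, time in s.
With the tool pointing down it reaches from about 400 to 925 mm from the base axis. Payload 12.5 kg.
Tool frame: the origin (TCP) lies midway between the tips of the shut fingers; the grasp point (between the pads) lies 19 mm behind it; z points along the fingers, y is the line along which they close (so a half turn about z gives the same grasp; the last joint's range is limited). The gripper opens to 95 mm and grips with 3 to 60 N. Pads are 20 mm wide; open, the fingers measure 119 mm over their backs; the gripper's body (75 mm by 180 mm) begins 59 mm behind the grasp point.
Start: joints at [1.184, 0.491, 1.559, -0, 1.092, -0.106], TCP at [173.185, 600.544, 214.661] pointing down, gripper open.
Joint ranges: [-3.1, 3.1], [-0.84, 2.19], [0.05, 2.79], [-1.13, 4.28], [0.06, 2.93], [-2.69, 2.69]. Speed limits (rad/s): [2.22, 2.22, 2.79, 3.14, 3.14, 3.14].

INTERFACE

Orientations are given as [roll, pitch, yaw] about the fixed x, y, z axes, in that order (R = Rz(yaw) Ry(pitch) Rx(roll)).
In Python, from cell import env gives the robot as it stands.
- The arm moves only by the tool arm_command, never from a script. Its argument "targets" is a list of rows, each a list of 5 numbers: the shift along the tool's x, y, z in mm, then the turn about the tool's z in degrees, then the opening, from 0 (shut) to 1 (fully open). In form: [[tx, ty, tz, roll, fingers], ...]. A call has 1 to 5 rows; each row is the pose to reach, as a shift and turn from the pose commanded when the call began, along the tool's axes at that moment; what a row does not reach only later rows make up. A row lasts 1/10 s, in which the tool goes at most 50 mm and 8.59 degrees, less where a joint would pass 70% of its speed; a pose out of reach is approached as far as the arm can. A call with a gripper value outside its range is refused whole. The fingers move at their own pace and stop on an object; the grip force is fixed at half the most. Time passes only in rows, so rows that repeat a pose let the fingers close. It gives the time, the measured TCP pose, the force, the opening and the grip force at its end, in the units of the state.
- env.state(): the state, without advancing time (a new reading comes with each control period).
- env.read_camera(name): name is "scene" or "top"; returns a dict with "frame" (384x512x3 uint8, red, green, blue), "vertical_fov" (degrees; the focal length in pixels is half the picture's height over the tangent of half this angle, whatever the lens; pixels are square), "cx", "cy" (the principal point, pixels), "world_from_camera" (4x4, takes a point from camera to world coordinates). Camera axes: x right, y down, z forward; pixel columns grow to the right and rows downward; lengths in mm; the calibration is good to about 2 mm. A picture is of the moment at which its call begins. There is no depth.
- env.job_done(): hands the job in; it is judged then, once.
The state is a dict: "t": time; "joints": joint angles; "qvel": joint speeds; "tau": joint torques, N m; "eef_pos": TCP position; "tcp_rot": TCP orientation; "ft_force": force on the tool from outside, world axes, zero at the start; "moment": the same for the moment, N m; "opening": opening from 0.0 (shut) to 1.0 (fully open); "grip_force": force on a finger pad.
Only numpy, scipy, OpenCV 4.12 (cv2) and the standard library are available. Lean on these libraries where they do the work, as an engineer would, in place of code of your own. Each camera call takes 0.05 s, during which the arm holds its last target. There are 200 camera calls.

TASK

Lay out the reagents for the next reaction: stand each jar with a coloured cap upright in the dish of its own colour, and bring the red-capped enzyme last, once the yellow, green and blue jars stand in their dishes. Keep the jars upright throughout, set them down rather than dropping them, and leave the two white-capped jars where they stand.

Things in the scene. Friction and masses are not known exactly. Their poses are not given: they have to be found in the camera images.
- jar_red_mid (a point): amber glass jar, 36 mm in diameter and 75 mm high with its red screw cap (the cap is the top 21 mm, 34 mm in diameter), loose, 60 to 130 g, standing upright on the bench. Point: its centre, half-way up (37.5 mm above its underside). z is its axis, pointing to the cap. This is the enzyme.
- jar_yellow_mid (a point): amber glass jar, 36 mm in diameter and 75 mm high with its yellow screw cap (the cap is the top 21 mm, 34 mm in diameter), loose, 60 to 130 g, standing upright on the bench. Point: its centre, half-way up (37.5 mm above its underside). z is its axis, pointing to the cap.
- jar_green_mid (a point): amber glass jar, 36 mm in diameter and 75 mm high with its green screw cap (the cap is the top 21 mm, 34 mm in diameter), loose, 60 to 130 g, standing upright on the bench. Point: its centre, half-way up (37.5 mm above its underside). z is its axis, pointing to the cap.
- jar_blue_mid (a point): amber glass jar, 36 mm in diameter and 75 mm high with its blue screw cap (the cap is the top 21 mm, 34 mm in diameter), loose, 60 to 130 g, standing upright on the bench. Point: its centre, half-way up (37.5 mm above its underside). z is its axis, pointing to the cap.
- dish_red: shallow round red plastic dish fixed to the bench, 68 mm across outside, 58 mm across inside, rim 14 mm above the bench, inner floor 4 mm above the bench. Origin: the centre of its underside, on the bench; z up.
- dish_yellow: shallow round yellow plastic dish fixed to the bench, 68 mm across outside, 58 mm across inside, rim 14 mm above the bench, inner floor 4 mm above the bench. Origin: the centre of its underside, on the bench; z up.
- dish_green: shallow round green plastic dish fixed to the bench, 68 mm across outside, 58 mm across inside, rim 14 mm above the bench, inner floor 4 mm above the bench. Origin: the centre of its underside, on the bench; z up.
- dish_blue: shallow round blue plastic dish fixed to the bench, 68 mm across outside, 58 mm across inside, rim 14 mm above the bench, inner floor 4 mm above the bench. Origin: the centre of its underside, on the bench; z up.
- jar_white_a_mid (a point): amber glass jar, 36 mm in diameter and 75 mm high with its white screw cap (the cap is the top 21 mm, 34 mm in diameter), loose, 60 to 130 g, standing upright on the bench. Point: its centre, half-way up (37.5 mm above its underside). z is its axis, pointing to the cap. One of two alike; not wanted now, it stays where it stands.
- jar_white_b_mid (a point): amber glass jar, 36 mm in diameter and 75 mm high with its white screw cap (the cap is the top 21 mm, 34 mm in diameter), loose, 60 to 130 g, standing upright on the bench. Point: its centre, half-way up (37.5 mm above its underside). z is its axis, pointing to the cap. One of two alike; not wanted now, it stays where it stands.
Not all that is in view belongs to the job. Leave any turquoise look-alike of the part that bears jar_red_mid alone.

How it is judged (in metres and radians):
On the way, in this order (a step that is already met when the one before it is completed fails the run):
1. the yellow, green and blue jars stand released in their own dishes, before the red one is placed (horizontal distance between jar_yellow_mid and dish_yellow below 0.014 m and z of jar_yellow_mid in the frame of dish_yellow between 0.034 and 0.047 m and angle between each of jar_yellow_mid, jar_green_mid, jar_blue_mid's own z axis and vertical below 0.12 rad and contact force between the fingers and jar_yellow below 0.05 N and linear speed of each of jar_yellow, jar_green, jar_blue below 0.03 m/s and angular speed of each of jar_yellow, jar_green, jar_blue below 0.3 rad/s and horizontal distance between jar_green_mid and dish_green below 0.014 m and z of jar_green_mid in the frame of dish_green between 0.034 and 0.047 m and contact force between the fingers and jar_green below 0.05 N and horizontal distance between jar_blue_mid and dish_blue below 0.014 m and z of jar_blue_mid in the frame of dish_blue between 0.034 and 0.047 m and contact force between the fingers and jar_blue below 0.05 N), for 0.2 s.
2. the red jar stands released in the red dish (horizontal distance between jar_red_mid and dish_red below 0.014 m and z of jar_red_mid in the frame of dish_red between 0.034 and 0.047 m and angle between jar_red_mid's own z axis and vertical below 0.12 rad and contact force between the fingers and jar_red below 0.05 N and linear speed of jar_red below 0.03 m/s and angular speed of jar_red below 0.3 rad/s), for 0.2 s.
At the end, for the whole second after the job is handed in: Each coloured jar stands released and at rest on the floor of the dish of its own colour, its axis within 14 mm of the dish's centre and within 0.12 rad of vertical; both white-capped jars are upright and within 20 mm of where they started (all of step 1 and all of step 2 and distance of each of jar_white_a_mid, jar_white_b_mid from where it was at the start of the episode below 0.02 m and angle between each of jar_white_a_mid, jar_white_b_mid's own z axis and vertical below 0.12 rad); the robot touches nothing.
It fails at once if a jar is tipped over by more than 0.6 rad (angle between any of jar_red_mid, jar_yellow_mid, jar_green_mid, jar_blue_mid, jar_white_a_mid, jar_white_b_mid's own z axis and vertical above 0.6 rad).
It fails at once if a white-capped jar is moved by more than 20 mm (distance of any of jar_white_a_mid, jar_white_b_mid from where it was at the start of the episode above 0.02 m).
It fails at once if a jar is dropped: it moves faster than 0.6 m/s while not held (a fall of about 18 mm or more) ((linear speed of jar_red above 0.6 m/s and contact force between the fingers and jar_red below 0.05 N) or (linear speed of jar_yellow above 0.6 m/s and contact force between the fingers and jar_yellow below 0.05 N) or (linear speed of jar_green above 0.6 m/s and contact force between the fingers and jar_green below 0.05 N) or (linear speed of jar_blue above 0.6 m/s and contact force between the fingers and jar_blue below 0.05 N)).
It also fails if it takes over 112 s, if anything falls off the work surface, if the arm or the gripper's body presses on something with over 40 N, if the wrist force passes 120 N, or if a joint passes its speed limit or range.

## Working session

There is one attempt and no reset: what is moved stays moved. The work goes in short steps, Python scripts to look and compute and a tool call to move; the robot and the scene stay as the last step left them, time stands still between calls to the robot, and variables do not carry over. Pictures are saved under pics/ and viewed, at most 14 in all, crops included, and the job is handed in when it is done.

Besides the shell and the picture viewer there is one more tool, called as a command line: name --pt "numbers of a row" for each row, then --argument value for the rest. arm_command: Moves the arm, as the interface text tells. Its arguments: {"type":"object","properties":{"targets":{"type":"array","items":{"type":"array","items":{"type":"number"}}}},"required":["targets"]}

```bash
mkdir -p pics; cat > h.py <<'E'
import numpy as np,cv2
from cell import env
def shot(n,f):
    c=env.read_camera(n); cv2.imwrite('pics/'+f,cv2.resize(c['frame'][:,:,::-1],None,fx=1.5,fy=1.5,interpolation=cv2.INTER_CUBIC)); return c
def ray(c,u,v,z):
    f=192/np.tan(np.radians(c['vertical_fov']/2)); T=np.array(c['world_from_camera'])
    d=T[:3,:3]@[(u-c['cx'])/f,(v-c['cy'])/f,1]; o=T[:3,3]
    return (o+d*(z-o[2])/d[2])[:3]
E
python3 - <<'E'
from h import *
for n in('top','scene'):
    c=shot(n,n+'1.png'); print(n,c['vertical_fov'],c['cx'],c['cy'],np.round(c['world_from_camera'],3).tolist())
print(env.state())
E
```

```text
top 46.58737517118337 250.84944666581006 192.0920175137464 [[-0.008, -0.988, 0.155, 300.358], [-1.0, 0.007, -0.005, -0.599], [0.004, -0.155, -0.988, 1449.508], [0.0, 0.0, 0.0, 1.0]]
scene 43.405783129391125 259.9858998373293 197.4727365852483 [[0.458, 0.739, -0.494, 1112.141], [0.889, -0.389, 0.242, -283.372], [-0.014, -0.55, -0.835, 1029.316], [0.0, 0.0, 0.0, 1.0]]
{'t': 0.1, 'joints': array([ 1.18439797e+00,  4.91478740e-01,  1.55937366e+00, -1.64197285e-05,
        1.09169805e+00, -1.05610341e-01]), 'qvel': array([ 0.00028907, -0.00272027, -0.00302093, -0.0009592 , -0.00150402,
        0.00128686]), 'tau': array([ 2.52641781e-03, -6.13619900e+01, -2.58606452e+01,  6.94437046e-02,
        4.69782762e-02, -1.64804243e-05]), 'eef_pos': array([173.10506434, 600.33333651, 214.13805979]), 'tcp_rot': array([-3.14063866e+00, -8.64819454e-05,  2.86081218e+00]), 'ft_force': array([-0.81463287, -0.40566144, -0.28481297]), 'moment': array([ 0.02242909, -0.00837338,  0.04720675]), 'grip_force': 0.0, 'opening': 0.9990129043297445}
```

View pics/top1.png

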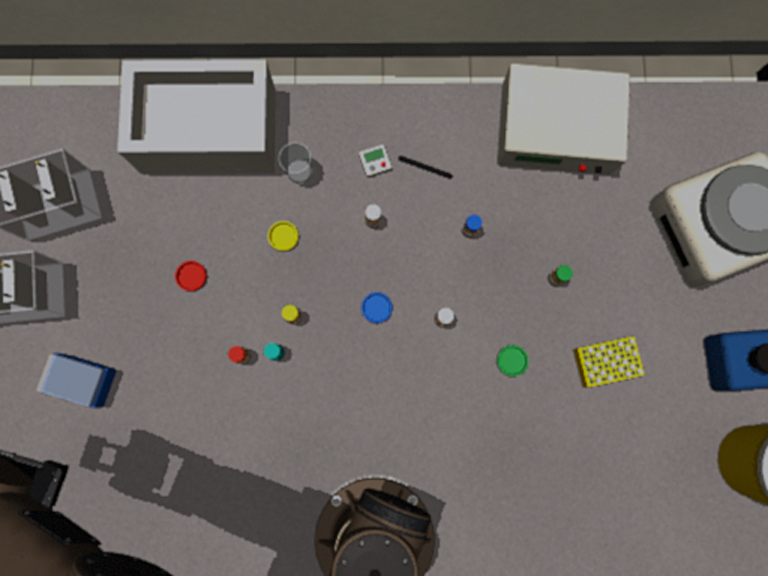

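View pics/scene1.png

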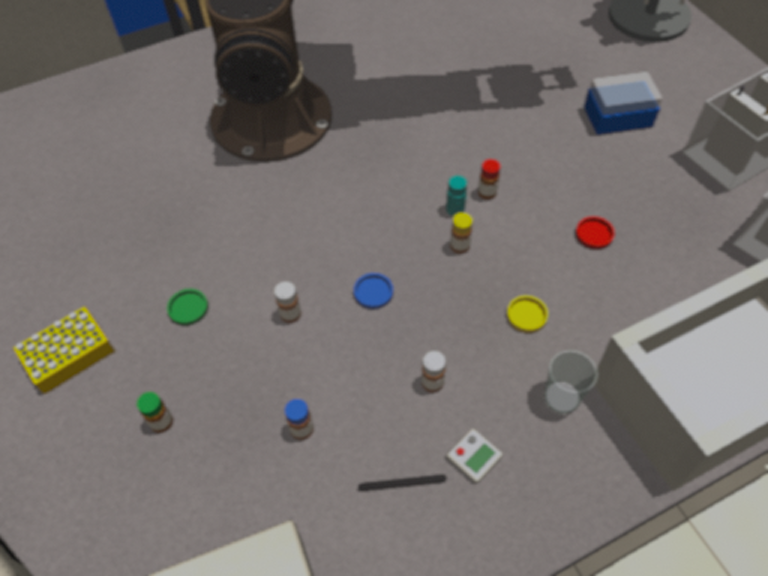

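The overhead picture shows these jar caps (enlarged pixels): red (237,354), yellow (290,313), green (564,273), blue (473,223), white (373,213) and (446,316). The dishes are at red (191,276), yellow (283,236), green (512,361) and blue (377,308). The turquoise look-alike is at (274,352), about 37 px from the red jar. I'll turn these into positions with both cameras.

```bash
cat >> h.py <<'E'
S={'top':dict(jr=(237,354),jy=(290,313),jg=(564,273),jb=(473,222),wa=(373,212),wb=(446,316),dr=(191,276),dy=(283,236),dg=(512,361),db=(377,308),tq=(274,351)),
'scene':dict(jr=(490,168),jy=(462,221),jg=(150,403),jb=(297,410),wa=(433,360),wb=(286,290),dr=(595,233),dy=(528,314),dg=(188,306),db=(373,291),tq=(457,184))}
def blob(c,u,v,r=17):
    """centroid in picture pixels of the seed-coloured blob around a seed"""
    im=cv2.cvtColor(c['frame'],cv2.COLOR_RGB2HSV).astype(int); u=int(round(u));v=int(round(v))
    s=np.median(im[v-1:v+2,u-1:u+2].reshape(-1,3),0)
    dh=np.abs((im[...,0]-s[0]+90)%180-90)
    m=(dh<12)&(im[...,1]>110)&(im[...,2]>50) if s[1]>110 else (im[...,1]<45)&(im[...,2]>140)
    y,x=np.mgrid[:384,:512]; m&=np.hypot(x-u,y-v)<r
    n,l,st,ce=cv2.connectedComponentsWithStats(m.astype(np.uint8)); k=l[v,u]
    return (*ce[k],st[k,4]) if k else (u,v,0)
def measure(c,n,k,seed=None):
    u,v=seed or np.array(S[n][k])/1.5
    bu,bv,a=blob(c,u,v); z=8 if k[0]=='d' else (72 if n=='top' else 68)
    return np.round(ray(c,bu,bv,z)[:2],1),a
E
python3 - <<'E'
from h import *
C={n:env.read_camera(n) for n in S}
for k in S['top']: print(k,*[measure(C[n],n,k) for n in S])
E
```

```text
jr (array([381.9, 279.3]), np.int32(118)) (array([386.4, 277.3]), np.int32(174))
jy (array([466.3, 172.5]), np.int32(106)) (array([465.5, 172.3]), np.int32(163))
jg (array([ 546.4, -400.4]), np.int32(89)) (array([ 545. , -401.5]), np.int32(182))
jb (array([ 656.3, -214.3]), np.int32(91)) (array([ 654.6, -215.3]), np.int32(185))
wa (array([ 6.825e+02, -5.000e-01]), np.int32(88)) (array([675.2,   1. ]), np.int32(164))
wb (array([ 459.2, -149.8]), np.int32(92)) (array([ 451.1, -149.2]), np.int32(141))
dr (array([558.1, 399.3]), np.int32(346)) (array([555.4, 399.3]), np.int32(451))
dy (array([646. , 198.4]), np.int32(332)) (array([643.1, 198.1]), np.int32(542))
dg (array([ 367.9, -298.4]), np.int32(336)) (array([ 365.4, -299.1]), np.int32(461))
db (array([485.1,  -7.2]), np.int32(340)) (array([482.2,  -7.3]), np.int32(466))
tq (array([387.9, 206.7]), np.int32(109)) (array([402. , 199.2]), np.int32(218))
```

arm_command --pt "-400 -330 0 0 0.75" --pt "-400 -330 0 0 0.75" --pt "-400 -330 0 0 0.75" --pt "-400 -330 0 0 0.75" --pt "-400 -330 0 0 0.75"

```text
t: 0.7
eef_pos: [315.0, 392.5, 214.7]
tcp_rot: [3.141, 0.0, 2.861]
ft_force: [0.7, 0.3, -0.5]
opening: 0.754
grip_force: 0.0
```

```bash
cat >> h.py <<'E'
def go(x,y,z):
    s=env.state(); a=s['tcp_rot'][2]; d=np.array([x,y,z])-s['eef_pos']
    print('shift',np.round([np.cos(a)*d[0]+np.sin(a)*d[1], np.sin(a)*d[0]-np.cos(a)*d[1], -d[2]],1),'at',np.round(s['eef_pos'],1),'yaw',round(a,3),'j',np.round(s['joints'],2))
E
python3 -c "
from h import *
go(466,172.4,130)"
```

```text
shift [-206.  -169.8   84.7] at [315.  392.5 214.7] yaw 2.861 j [ 0.76  0.32  1.85 -0.    0.97 -0.53]
```

arm_command --pt "-206 -170 85 0 0.75" --pt "-206 -170 85 0 0.75" --pt "-206 -170 85 0 0.75" --pt "-206 -170 85 0 0.75" --pt "-206 -170 85 0 0.75"

```text
t: 1.2
eef_pos: [449.7, 195.9, 138.4]
tcp_rot: [3.141, 0.0, 2.861]
ft_force: [1.2, 1.4, -0.8]
opening: 0.749
grip_force: 0.0
```

arm_command --pt "0 0 0 0 0.75" --pt "0 0 0 0 0.75"

```text
t: 1.4
eef_pos: [449.1, 196.8, 138.5]
tcp_rot: [-3.141, -0.001, 2.858]
ft_force: [0.8, 0.5, 0.3]
opening: 0.751
grip_force: 0.0
```

```bash
python3 -c "
from h import *
go(466,172.4,130)
c=env.read_camera('scene'); cv2.imwrite('pics/s2.png',cv2.resize(c['frame'][90:240,210:410,::-1],None,fx=4,fy=4,interpolation=cv2.INTER_CUBIC))"
```

```text
shift [-23.  -18.7   8.5] at [449.1 196.8 138.5] yaw 2.858 j [ 0.28  0.41  1.97  0.    0.77 -1.01]
```

View pics/s2.png

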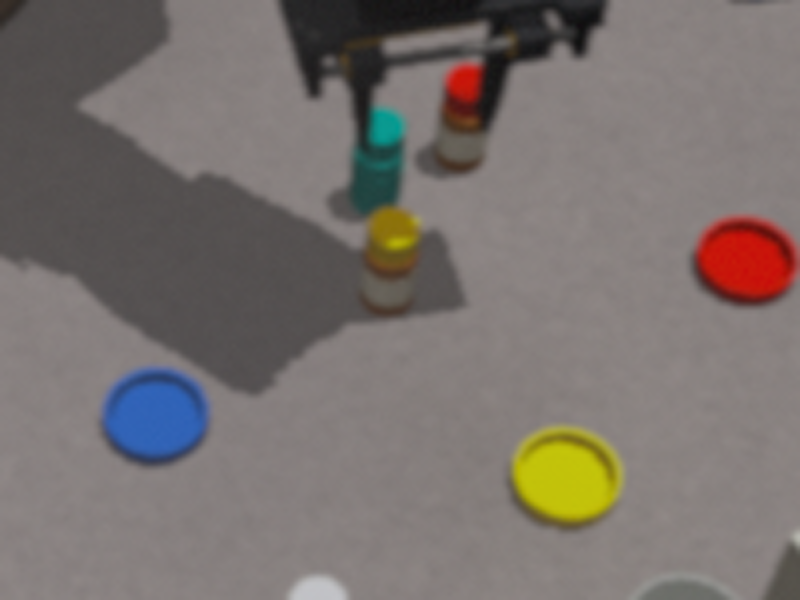

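The crop shows the yellow jar (390,260) upright between the open fingers' line. The turquoise jar (380,160) is clear of both fingers, so I'll go over it, down and grip.

arm_command --pt "-23 -19 0 0 0.75" --pt "-23 -19 0 0 0.75" --pt "-23 -19 40 0 0.75" --pt "-23 -19 80 0 0.75" --pt "-23 -19 116 0 0.75"

```text
t: 1.95
eef_pos: [465.1, 174.5, 22.1]
tcp_rot: [3.141, 0.001, 2.863]
ft_force: [0.9, -0.3, 0.0]
opening: 0.752
grip_force: 0.0
```

arm_command --pt "0 0 0 0 0.75" --pt "0 0 0 0 0.75" --pt "0 0 0 0 0.3" --pt "0 0 0 0 0.3" --pt "0 0 0 0 0.3"

```text
t: 2.45
eef_pos: [466.3, 173.3, 24.1]
tcp_rot: [3.14, 0.002, 2.861]
ft_force: [-0.5, 0.2, -0.0]
opening: 0.55
grip_force: 0.0
```

arm_command --pt "0 0 0 0 0.3" --pt "0 0 0 0 0.3" --pt "0 0 0 0 0.3"

```text
t: 2.75
eef_pos: [465.9, 173.0, 23.1]
tcp_rot: [3.141, 0.0, 2.861]
ft_force: [0.6, -1.3, 6.2]
opening: 0.371
grip_force: 30.0
```

arm_command --pt "0 0 -35 0 0.2" --pt "0 0 -70 0 0.2" --pt "-40 18 -70 0 0.2" --pt "-80 36 -70 0 0.2" --pt "-120 54 -70 0 0.2"

```text
t: 3.25
eef_pos: [597.5, 191.8, 93.4]
tcp_rot: [3.141, 0.0, 2.861]
ft_force: [0.1, 0.2, -1.5]
opening: 0.371
grip_force: 30.0
```

arm_command --pt "-45 20 0 0 0.2" --pt "-45 20 0 0 0.2" --pt "-45 20 20 0 0.2" --pt "-45 20 40 0 0.2"

```text
t: 3.65
eef_pos: [644.5, 198.3, 52.1]
tcp_rot: [-3.142, -0.0, 2.861]
ft_force: [0.4, -0.2, -0.5]
opening: 0.369
grip_force: 30.0
```

```bash
python3 -c "
from h import *
go(644.5,198.2,27)
print(env.state()['opening'],env.state()['grip_force'])
c=env.read_camera('scene'); cv2.imwrite('pics/s3.png',cv2.resize(c['frame'][130:280,260:460,::-1],None,fx=4,fy=4,interpolation=cv2.INTER_CUBIC))"
```

```text
shift [-0.  -0.1 25.1] at [644.5 198.3  52.1] yaw 2.861 j [ 0.2   0.74  1.57  0.    0.84 -1.09]
0.3686604839544281 29.99726656184066
```

View pics/s3.png

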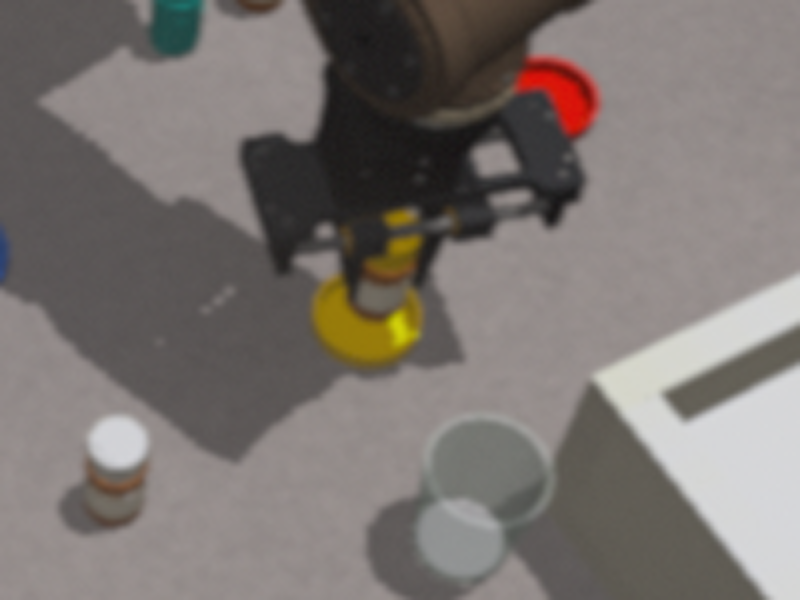

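The yellow jar hangs upright at (380,270), just over the yellow dish (367,320). The remaining offset is well inside tolerance, so I'll lower and release.

arm_command --pt "0 0 10 0 0.2" --pt "0 0 18 0 0.2" --pt "0 0 22 0 0.2" --pt "0 0 25 0 0.2" --pt "0 0 25 0 0.2"

```text
t: 4.2
eef_pos: [644.8, 198.4, 27.8]
tcp_rot: [3.142, 0.0, 2.861]
ft_force: [-0.6, -0.3, -2.2]
opening: 0.369
grip_force: 30.0
```

arm_command --pt "0 0 0 0 0.2" --pt "0 0 0 0 0.6" --pt "0 0 0 0 0.6" --pt "0 0 0 0 0.6" --pt "0 0 0 0 0.6"

```text
t: 4.7
eef_pos: [644.9, 198.4, 28.0]
tcp_rot: [3.141, 0.0, 2.861]
ft_force: [-0.1, 0.1, -0.2]
opening: 0.592
grip_force: 0.0
```

arm_command --pt "0 0 0 0 0.6" --pt "0 0 -40 0 0.7" --pt "0 0 -80 0 0.7" --pt "0 0 -120 0 0.75" --pt "0 0 -120 0 0.75"

```text
t: 5.2
eef_pos: [646.9, 198.9, 153.7]
tcp_rot: [3.137, 0.008, 2.861]
ft_force: [-1.1, 0.3, -0.5]
opening: 0.743
grip_force: 0.0
```

```bash
python3 -c "
from h import *
go(546,-401,150)"
```

```text
shift [ -69.2 -604.4    3.7] at [646.9 198.9 153.7] yaw 2.861 j [ 0.2   0.62  1.49  0.    1.02 -1.09]
```

arm_command --pt "-71 -603 0 0 0.75" --pt "-71 -603 0 0 0.75" --pt "-71 -603 0 0 0.75" --pt "-71 -603 0 0 0.75" --pt "-71 -603 0 0 0.75"

```text
t: 5.7
eef_pos: [603.3, -50.0, 147.4]
tcp_rot: [3.142, -0.0, 2.861]
ft_force: [0.4, -1.1, 0.0]
opening: 0.751
grip_force: 0.0
```

```bash
python3 -c "
from h import *
go(545.7,-401,140)"
```

```text
shift [ -41.8 -353.2    7.4] at [603.3 -50.  147.4] yaw 2.861 j [-0.19  0.54  1.68  0.    0.92 -1.48]
```

arm_command --pt "-42 -353 7 0 0.75" --pt "-42 -353 7 0 0.75" --pt "-42 -353 7 0 0.75" --pt "-42 -353 7 0 0.75" --pt "-42 -353 7 0 0.75"

```text
t: 6.2
eef_pos: [562.9, -296.9, 142.4]
tcp_rot: [3.141, -0.0, 2.861]
ft_force: [1.7, -0.1, 0.2]
opening: 0.749
grip_force: 0.0
```

arm_command --pt "-12 -103 2 0 0.75" --pt "-12 -103 2 0 0.75" --pt "-12 -103 2 0 0.75" --pt "-12 -103 2 0 0.75"

```text
t: 6.6
eef_pos: [545.8, -398.2, 139.9]
tcp_rot: [3.141, -0.001, 2.859]
ft_force: [-0.6, 0.8, -0.4]
opening: 0.749
grip_force: 0.0
```

```bash
python3 -c "
from h import *
go(545.7,-401,23)
C={n:env.read_camera(n) for n in S}
print([measure(C[n],n,'jy',seed) for n,seed in (('scene',(355,199)),('top',(189,155)))])
a=C['top']['frame'][90:240,130:330,::-1]; b=C['scene']['frame'][130:280,240:440,::-1]
cv2.imwrite('pics/t4.png',cv2.resize(np.vstack([a,b]),None,fx=2,fy=2,interpolation=cv2.INTER_CUBIC))"
```

```text
shift [ -0.7  -2.8 116.9] at [ 545.8 -398.2  139.9] yaw 2.859 j [-0.73  0.64  1.5   0.    1.01 -2.02]
[(array([655.5, 187.1]), np.int32(377)), (array([632.2, 190.3]), np.int32(309))]
```

View pics/t4.png

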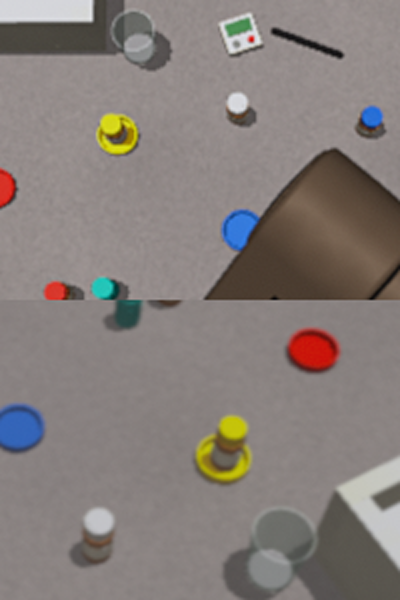

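The yellow jar stands upright in its dish (top view cap at (111,124), dish at (117,133)). I'll check its offset while I grip the green jar.

arm_command --pt "-1 -3 0 0 0.75" --pt "-1 -3 40 0 0.75" --pt "-1 -3 80 0 0.75" --pt "-1 -3 117 0 0.75" --pt "-1 -3 117 0 0.5"

```text
t: 7.2
eef_pos: [545.5, -397.7, 19.6]
tcp_rot: [3.138, -0.007, 2.862]
ft_force: [-0.4, 0.1, 0.2]
opening: 0.711
grip_force: 0.0
```

arm_command --pt "0 0 0 0 0.2" --pt "0 0 0 0 0.2" --pt "0 0 0 0 0.2" --pt "0 0 0 0 0.2" --pt "0 0 0 0 0.2"

```text
t: 7.7
eef_pos: [547.3, -400.9, 25.4]
tcp_rot: [-3.141, 0.002, 2.861]
ft_force: [-0.0, 0.7, 6.7]
opening: 0.369
grip_force: 30.0
```

```bash
python3 -c "
from h import *
C={n:env.read_camera(n) for n in S}
print(ray(C['top'],185.5,152,76),ray(C['scene'],356,194,72))
go(366.6,-298.7,120)"
```

```text
[645.57058897 197.90404673  76.        ] [643.25939566 200.87090524  72.        ]
shift [202.   48.1 -94.6] at [ 547.3 -400.9   25.4] yaw 2.861 j [-0.73  0.78  1.57  0.    0.79 -2.02]
```

Yellow stands within 2 mm of its dish centre. Now the green jar: lift, carry, and lower to 40 mm.

arm_command --pt "0 0 -35 0 0.2" --pt "0 0 -70 0 0.2" --pt "48 12 -70 0 0.2" --pt "96 23 -70 0 0.2" --pt "144 34 -70 0 0.2"

```text
t: 8.3
eef_pos: [416.3, -326.7, 94.4]
tcp_rot: [-3.141, 0.001, 2.861]
ft_force: [0.4, -1.3, -1.1]
opening: 0.373
grip_force: 30.0
```

arm_command --pt "48 12 0 0 0.2" --pt "58 14 0 0 0.2" --pt "58 14 0 0 0.2" --pt "58 14 20 0 0.2" --pt "58 14 40 0 0.2"

```text
t: 8.8
eef_pos: [367.8, -299.9, 54.0]
tcp_rot: [-3.14, 0.003, 2.861]
ft_force: [0.7, -0.5, -0.8]
opening: 0.37
grip_force: 30.0
```

```bash
python3 -c "
from h import *
go(366.6,-298.7,27)"
```

```text
shift [ 1.5  0.8 27. ] at [ 367.8 -299.9   54. ] yaw 2.861 j [-0.82  0.53  2.08  0.    0.53 -2.11]
```

arm_command --pt "1 1 10 0 0.2" --pt "1 1 18 0 0.2" --pt "1 1 23 0 0.2" --pt "1 1 26 0 0.2" --pt "1 1 26 0 0.2"

```text
t: 9.3
eef_pos: [365.9, -297.5, 29.0]
tcp_rot: [-3.141, 0.002, 2.861]
ft_force: [-0.3, 2.3, 11.9]
opening: 0.37
grip_force: 30.0
```

arm_command --pt "0 0 0 0 0.2" --pt "0 0 0 0 0.6" --pt "0 0 0 0 0.6" --pt "0 0 0 0 0.6" --pt "0 0 0 0 0.6"

```text
t: 9.8
eef_pos: [365.4, -297.1, 27.9]
tcp_rot: [3.142, 0.0, 2.861]
ft_force: [-0.8, -0.7, -0.4]
opening: 0.595
grip_force: 0.0
```

arm_command --pt "0 0 0 0 0.6" --pt "0 0 -40 0 0.7" --pt "0 0 -80 0 0.7" --pt "0 0 -120 0 0.75" --pt "0 0 -120 0 0.75"

```text
t: 10.3
eef_pos: [366.6, -298.4, 152.0]
tcp_rot: [-3.138, 0.006, 2.861]
ft_force: [0.4, -0.3, -0.4]
opening: 0.748
grip_force: 0.0
```

```bash
python3 -c "
from h import *
go(655.5,-214.8,140)"
```

```text
shift [-254.5  160.3   12. ] at [ 366.6 -298.4  152. ] yaw 2.861 j [-0.82  0.36  2.    0.    0.77 -2.11]
```

arm_command --pt "-256 160 8 0 0.75" --pt "-256 160 8 0 0.75" --pt "-256 160 8 0 0.75" --pt "-256 160 8 0 0.75" --pt "-256 160 8 0 0.75"

```text
t: 10.8
eef_pos: [607.3, -227.4, 140.1]
tcp_rot: [3.141, -0.001, 2.861]
ft_force: [0.8, -0.4, 0.8]
opening: 0.752
grip_force: 0.0
```

arm_command --pt "-44 27 1 0 0.75" --pt "-44 27 1 0 0.75" --pt "-44 27 1 0 0.75" --pt "-44 27 1 0 0.75"

```text
t: 11.2
eef_pos: [654.3, -215.0, 139.5]
tcp_rot: [3.141, -0.002, 2.86]
ft_force: [0.3, -0.7, 0.6]
opening: 0.751
grip_force: 0.0
```

```bash
python3 -c "
from h import *
go(655.5,-214.8,23)
C={n:env.read_camera(n) for n in S}
a=C['top']['frame'][140:290,250:450,::-1]; b=C['scene']['frame'][130:280,60:260,::-1]
cv2.imwrite('pics/t5.png',cv2.resize(np.vstack([a,b]),None,fx=2,fy=2,interpolation=cv2.INTER_CUBIC))"
```

```text
shift [ -1.1   0.5 116.5] at [ 654.3 -215.   139.5] yaw 2.86 j [-0.41  0.66  1.46 -0.    1.03 -1.7 ]
```

View pics/t5.png

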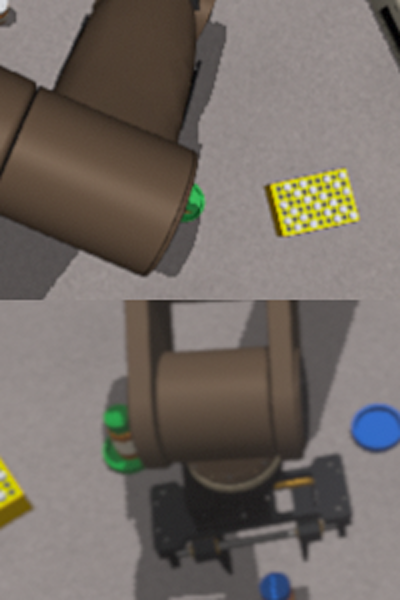

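The arm partly hides the green jar, but it stands upright in its dish (scene crop (118,430)); I'll check it properly later. Now I'll grip the blue jar.

arm_command --pt "-1 0 0 0 0.75" --pt "-1 0 40 0 0.75" --pt "-1 0 80 0 0.75" --pt "-1 0 117 0 0.75" --pt "-1 0 117 0 0.7"

```text
t: 11.8
eef_pos: [653.7, -214.5, 18.9]
tcp_rot: [3.141, -0.007, 2.86]
ft_force: [-0.2, 0.6, -0.1]
opening: 0.722
grip_force: 0.0
```

arm_command --pt "0 0 0 0 0.2" --pt "0 0 0 0 0.2" --pt "0 0 0 0 0.2" --pt "0 0 0 0 0.2" --pt "0 0 0 0 0.2"

```text
t: 12.3
eef_pos: [656.8, -215.3, 24.5]
tcp_rot: [-3.141, 0.002, 2.861]
ft_force: [-0.9, -0.3, 6.0]
opening: 0.37
grip_force: 30.0
```

```bash
python3 -c "
from h import *
go(483.6,-7.2,120)"
```

```text
shift [224.1 151.9 -95.5] at [ 656.8 -215.3   24.5] yaw 2.861 j [-0.41  0.79  1.53  0.    0.82 -1.7 ]
```

arm_command --pt "0 0 -35 0 0.2" --pt "0 0 -75 0 0.2" --pt "40 27 -75 0 0.2" --pt "80 54 -75 0 0.2" --pt "120 81 -75 0 0.2"

```text
t: 12.8
eef_pos: [562.1, -102.9, 98.7]
tcp_rot: [3.141, 0.001, 2.86]
ft_force: [-0.2, 0.7, -0.9]
opening: 0.372
grip_force: 30.0
```

arm_command --pt "40 27 0 0 0.2" --pt "80 55 0 0 0.2" --pt "103 71 0 0 0.2" --pt "103 71 20 0 0.2" --pt "103 71 45 0 0.2"

```text
t: 13.3
eef_pos: [484.7, -6.5, 54.1]
tcp_rot: [3.141, 0.003, 2.862]
ft_force: [1.3, -0.1, -1.3]
opening: 0.372
grip_force: 30.0
```

```bash
python3 -c "
from h import *
go(483.6,-7.2,27)"
```

```text
shift [ 0.8 -1.  27.1] at [484.7  -6.5  54.1] yaw 2.862 j [-0.15  0.54  2.05  0.    0.54 -1.44]
```

arm_command --pt "0 -1 10 0 0.2" --pt "0 -1 18 0 0.2" --pt "0 -1 23 0 0.2" --pt "0 -1 26 0 0.2" --pt "0 -1 26 0 0.2"

```text
t: 13.8
eef_pos: [484.4, -8.4, 28.2]
tcp_rot: [3.141, 0.001, 2.861]
ft_force: [-1.5, -0.4, 8.7]
opening: 0.369
grip_force: 30.0
```

arm_command --pt "0 0 0 0 0.2" --pt "0 0 0 0 0.6" --pt "0 0 0 0 0.6" --pt "0 0 0 0 0.6" --pt "0 0 0 0 0.6"

```text
t: 14.3
eef_pos: [484.0, -8.2, 27.3]
tcp_rot: [3.141, 0.0, 2.861]
ft_force: [-0.2, -1.0, -0.4]
opening: 0.591
grip_force: 0.0
```

arm_command --pt "0 0 0 0 0.6" --pt "0 0 -40 0 0.6" --pt "0 0 -80 0 0.6" --pt "0 0 -120 0 0.6" --pt "0 0 -120 0 0.6"

```text
t: 14.8
eef_pos: [485.8, -8.4, 151.5]
tcp_rot: [3.141, 0.007, 2.861]
ft_force: [0.2, -0.5, 0.6]
opening: 0.598
grip_force: 0.0
```

```bash
python3 -c "
from h import *
go(384,278.5,140)"
```

```text
shift [177.3 247.4  11.5] at [485.8  -8.4 151.5] yaw 2.861 j [-0.15  0.38  1.97  0.    0.79 -1.44]
```

arm_command --pt "35 49 0 8 0.6" --pt "70 99 0 16 0.6" --pt "105 148 0 24 0.6" --pt "140 198 0 32 0.6" --pt "175 248 0 40 0.6"

```text
t: 15.3
eef_pos: [412.1, 199.5, 146.7]
tcp_rot: [-3.141, -0.0, 2.212]
ft_force: [1.1, 0.1, -0.6]
opening: 0.602
grip_force: 0.0
```

arm_command --pt "0 0 0 8 0.6" --pt "0 0 0 16 0.6" --pt "0 0 0 24 0.6" --pt "0 0 0 32 0.6" --pt "0 0 0 34 0.6"

```text
t: 15.8
eef_pos: [412.8, 198.1, 146.6]
tcp_rot: [-3.141, 0.0, 1.619]
ft_force: [-0.2, 1.3, -0.2]
opening: 0.601
grip_force: 0.0
```

arm_command --pt "0 0 0 0 0.6"

```text
t: 15.9
eef_pos: [412.8, 198.1, 146.6]
tcp_rot: [-3.141, 0.0, 1.624]
ft_force: [-0.9, 1.2, -0.4]
opening: 0.602
grip_force: 0.0
```

```bash
python3 -c "
from h import *
go(384,278.5,23)
C={n:env.read_camera(n) for n in S}
a=C['top']['frame'][130:280,200:400,::-1]; b=C['scene']['frame'][80:230,60:260,::-1]
c=C['scene']['frame'][70:220,210:410,::-1]
cv2.imwrite('pics/t6.png',cv2.resize(np.vstack([np.hstack([a,b]),np.hstack([c,C['top']['frame'][100:250,100:300,::-1]])]),None,fx=2,fy=2,interpolation=cv2.INTER_CUBIC))"
```

```text
shift [ 81.8 -24.5 123.6] at [412.8 198.1 146.6] yaw 1.624 j [0.3  0.35 2.03 0.   0.76 0.25]
```

View pics/t6.png

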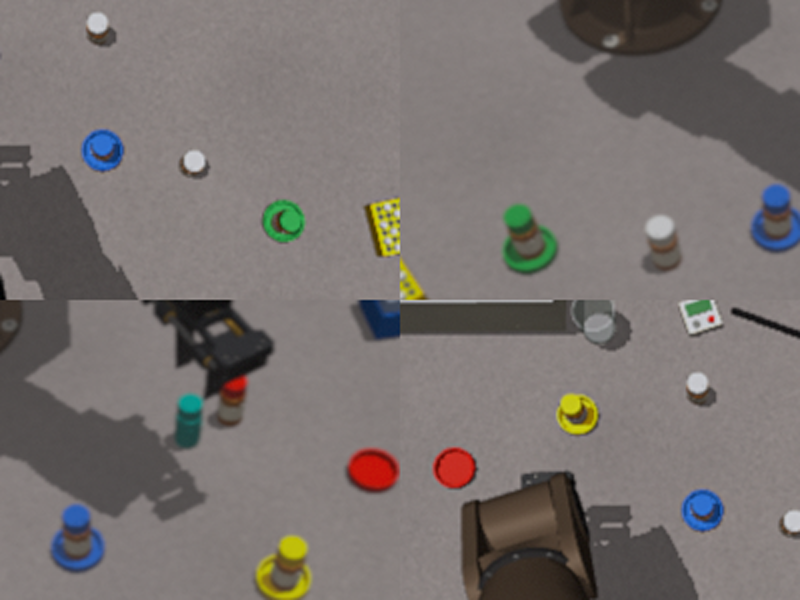

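Green and blue both stand upright in their dishes: top-view caps at (289,219) and (103,148). I'll verify the numbers, then move to the red jar.

```bash
python3 -c "
from h import *
C={n:env.read_camera(n) for n in S}
for a,b in (((344.5,239.5),(119.5,189.5)),((251.5,204),(248,179))): print(ray(C['top'],*a,76),ray(C['scene'],*b,72))
print('red',measure(C['scene'],'scene','jr'))"
```

```text
[ 366.31030709 -293.76929947   76.        ] [ 366.72170502 -295.38897436   72.        ]
[478.31761439  -9.28741188  76.        ] [483.85026411  -6.98292256  72.        ]
red (array([390.2, 275. ]), np.int32(154))
```

arm_command --pt "41 -12 0 3 0.65" --pt "82 -24 0 3 0.65" --pt "82 -24 0 3 0.65" --pt "82 -24 0 3 0.65" --pt "82 -24 7 3 0.65"

```text
t: 16.6
eef_pos: [385.2, 278.3, 140.5]
tcp_rot: [3.14, -0.001, 1.572]
ft_force: [0.1, 0.2, -0.5]
opening: 0.65
grip_force: 0.0
```

```bash
python3 -c "
from h import *
go(384,278.5,23)
c=env.read_camera('scene'); cv2.imwrite('pics/s7.png',cv2.resize(c['frame'][50:200,230:430,::-1],None,fx=4,fy=4,interpolation=cv2.INTER_CUBIC))"
```

```text
shift [  0.2  -1.2 117.5] at [385.2 278.3 140.5] yaw 1.572 j [ 0.49  0.38  2.   -0.    0.76  0.49]
```

View pics/s7.png

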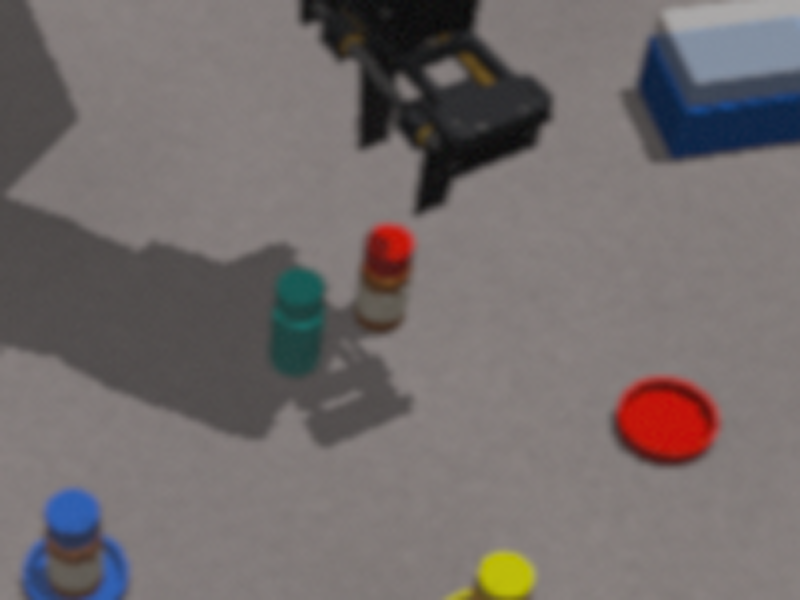

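The red cap is at (388,248) in the crop, with the fingers above it in x and the turquoise jar (298,320) off to the side. I'll descend and grip.

arm_command --pt "0 0 0 0 0.65" --pt "0 0 40 0 0.65" --pt "0 0 80 0 0.65" --pt "0 0 116 0 0.65" --pt "0 0 116 0 0.65"

```text
t: 17.15
eef_pos: [383.5, 277.2, 21.1]
tcp_rot: [-3.136, 0.003, 1.571]
ft_force: [-0.4, -1.3, 0.7]
opening: 0.651
grip_force: 0.0
```

arm_command --pt "0 0 0 0 0.2" --pt "0 0 0 0 0.2" --pt "0 0 0 0 0.2" --pt "0 0 0 0 0.2" --pt "0 0 0 0 0.2"

```text
t: 17.65
eef_pos: [385.1, 279.0, 25.5]
tcp_rot: [3.14, -0.001, 1.572]
ft_force: [-2.9, -2.4, 11.0]
opening: 0.372
grip_force: 30.0
```

```bash
python3 -c "
from h import *
go(556.8,399.3,95)"
```

```text
shift [120.1 171.9 -69.5] at [385.1 279.   25.5] yaw 1.572 j [0.49 0.59 2.09 0.   0.46 0.49]
```

arm_command --pt "0 0 -35 0 0.2" --pt "0 0 -70 0 0.2" --pt "24 34 -70 0 0.2" --pt "51 73 -70 0 0.2" --pt "78 112 -70 0 0.2"

```text
t: 18.15
eef_pos: [498.2, 358.0, 95.9]
tcp_rot: [3.14, -0.001, 1.572]
ft_force: [-0.3, 0.2, -0.6]
opening: 0.37
grip_force: 30.0
```

arm_command --pt "27 39 0 0 0.2" --pt "42 60 0 0 0.2" --pt "42 60 0 0 0.2" --pt "42 60 20 0 0.2" --pt "42 60 40 0 0.2"

```text
t: 18.65
eef_pos: [556.2, 398.7, 54.7]
tcp_rot: [3.141, -0.0, 1.572]
ft_force: [0.3, -0.5, -1.5]
opening: 0.371
grip_force: 30.0
```

```bash
python3 -c "
from h import *
go(556.8,399.3,27)
c=env.read_camera('scene'); cv2.imwrite('pics/s8.png',cv2.resize(c['frame'][80:230,310:510,::-1],None,fx=4,fy=4,interpolation=cv2.INTER_CUBIC))"
```

```text
shift [ 0.6  0.6 27.7] at [556.2 398.7  54.7] yaw 1.572 j [ 0.53  0.75  1.54 -0.    0.86  0.52]
```

View pics/s8.png

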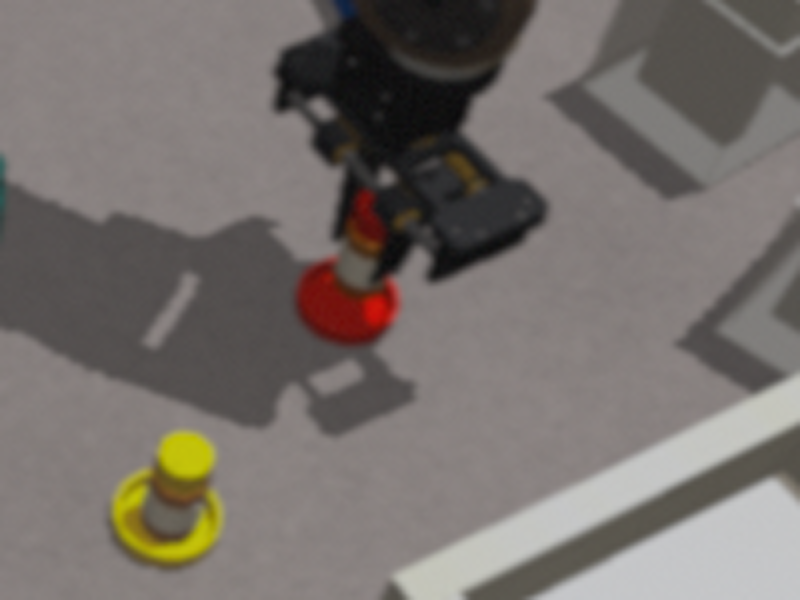

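The red jar hangs upright over the red dish (348,300). I'll lower, release and retreat.

arm_command --pt "0 0 10 0 0.2" --pt "0 0 18 0 0.2" --pt "0 0 23 0 0.2" --pt "0 0 27 0 0.2" --pt "0 0 27 0 0.2"

```text
t: 19.2
eef_pos: [556.6, 399.0, 29.4]
tcp_rot: [3.141, -0.001, 1.572]
ft_force: [-5.8, -3.2, 14.8]
opening: 0.373
grip_force: 30.0
```

arm_command --pt "0 0 0 0 0.2" --pt "0 0 0 0 0.6" --pt "0 0 0 0 0.6" --pt "0 0 0 0 0.6" --pt "0 0 0 0 0.6"

```text
t: 19.7
eef_pos: [556.7, 398.9, 27.2]
tcp_rot: [3.142, -0.0, 1.572]
ft_force: [-0.1, -0.3, -0.2]
opening: 0.592
grip_force: 0.0
```

arm_command --pt "0 0 0 0 0.6" --pt "0 0 -40 0 0.6" --pt "0 0 -80 0 0.6" --pt "0 0 -120 0 0.6" --pt "0 0 -160 0 0.6"

```text
t: 20.2
eef_pos: [556.4, 398.8, 188.8]
tcp_rot: [-3.141, 0.0, 1.572]
ft_force: [0.4, 0.3, 0.5]
opening: 0.6
grip_force: 0.0
```

arm_command --pt "0 -50 0 0 0.6" --pt "0 -100 0 0 0.6" --pt "0 -120 0 0 0.6" --pt "0 -120 0 0 0.6"

```text
t: 20.6
eef_pos: [434.3, 399.0, 187.9]
tcp_rot: [-3.141, -0.0, 1.574]
ft_force: [0.8, 0.6, 0.4]
opening: 0.597
grip_force: 0.0
```

```bash
python3 -c "
from h import *
c=shot('scene','s9.png'); go(0,0,0)"
```

```text
shift [-398.1 -437.   187.9] at [436.1 399.1 187.9] yaw 1.573 j [ 0.63  0.47  1.68 -0.    0.99  0.63]
```

View pics/s9.png

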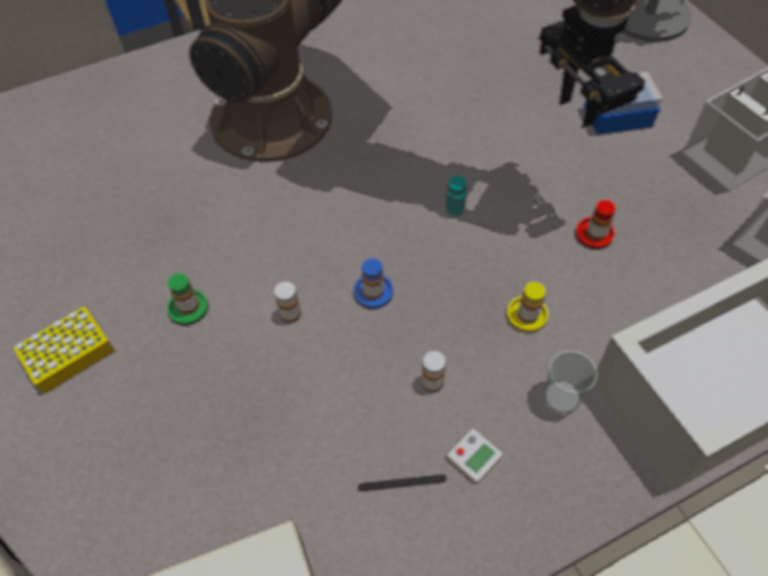

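All four coloured jars stand upright in their own dishes: red (600,222), yellow (532,302), blue (373,280) and green (182,294). The white jars haven't moved and the gripper is clear, so I'll hand it in.

```bash
python3 -c "
from h import *
c=env.read_camera('scene'); p=ray(c,604/1.5,210/1.5,70); print(p)
if np.hypot(*(p[:2]-[556.8,399.3]))<10: print(env.job_done())"
```

```text
[558.11409309 400.38838014  70.        ]
the job is handed in; nothing more can be done
None
```

All four coloured jars stand upright in their own dishes, red placed last, with the white-capped jars unmoved in the final picture; the job is handed in, though no verdict was returned.

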